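Draw the carrier plate out of the dispenser and register it in the corner

ROBOT

A 6-joint arm with a two-finger parallel gripper is mounted at the origin on the work surface. World frame = base frame: x ahead of the robot, y to its left, z up, the work surface at z = 0. Lengths are in m, angles in rad, forces in N, time in s.
With the tool pointing down it reaches from about 0.325 to 0.85 m from the base axis. Payload 4.4 kg.
Tool frame: the origin (TCP) lies at the very end of the fingers, on their centre line; the grasp point (between the pads) lies 19 mm behind it; z points along the fingers, y is the direction in which the jaws open and shut (so a half turn about z gives the same grasp; the last joint's range is limited). The gripper opens to 94 mm and grips with 3 to 60 N. Pads are 16 mm wide; open, the fingers measure 119 mm over their backs; the gripper's body (75 mm by 177 mm) begins 78 mm behind the grasp point.
Start: joints at [1.03, 0.207, 1.542, -0, 1.393, -0.15], TCP at [0.219, 0.532, 0.205] pointing down, gripper open.
Joint ranges: [-2.73, 2.73], [-0.86, 2.22], [0.23, 2.46], [-1.11, 4.25], [0.08, 2.63], [-2.82, 2.82]. Speed limits (rad/s): [2.79, 2.79, 3.14, 3.14, 3.14, 3.14].

INTERFACE

Orientations are given as a 3x3 rotation matrix whose columns are the frame's x, y, z axes.
In Python, from plant import sensors, get_image, workorder gives the robot as it stands.
- The arm moves only by the shell command python3 -m pendant 'ROWS'. ROWS is JSON, a list of rows, each a list of 7 numbers: the shift along the tool's x, y, z in cm, then the turn, a rotation vector about the tool's x, y, z in degrees, then the opening, from 0 (shut) to 1 (fully open). A call has 1 to 12 rows; each row shifts and turns the commanded pose from where the row before left it, along the tool's axes as they then stand; what a row does not reach is not made up. A row lasts 1/10 s, in which the tool goes at most 50 mm and 8.59 degrees, less where a joint would pass 70% of its speed; a pose out of reach is approached as far as the arm can. A call is refused whole if a number of a shift passes 5 or a number of a turn 8.59, either way. A call with a gripper value outside its range is refused whole. The fingers move at their own pace and stop on an object; the grip force is fixed at half the most. Time passes only in rows, so rows that do not move let the fingers close. It gives the time, the measured TCP pose, the force and the opening at its end, in the units of the state.
- sensors.observe(): the state, without advancing time (a new reading comes with each control period).
- get_image(name): name is "side" or "top" or "wrist"; returns a dict with "image" (480x640x3 uint8, red, green, blue), "depth" (480x640 float32, m along the optical axis (not along the pixel's ray), 0 where there is no reading), "fovy" (degrees; the focal length in pixels is half the picture's height over the tangent of half this angle, whatever the lens; pixels are square), "cx", "cy" (the principal point, pixels), "eye" and "attitude" of the camera in the world; the wrist camera has in their place "mount" (4x4, takes a point from camera to tool coordinates, whose origin is the TCP and whose axes are the flange's). Camera axes: x right, y down, z forward; pixel columns grow to the right and rows downward; lengths in m; the calibration is good to about 2 mm. A picture is of the moment at which its call begins: read the wrist's pose just before it.
- workorder.close_job(): hands the job in, once; it reports no verdict.
The state is a dict: "clock": time; "joints": joint angles; "joint_velocities": joint speeds; "tau": joint torques, N m; "eef_pos": TCP position; "orientation": TCP orientation; "wrist_force": force on the tool from outside, world axes, zero at the start; "moment": the same for the moment, N m; "grip_width": finger opening in m.
Only numpy, scipy, OpenCV 4.12 (cv2) and the standard library are available. Lean on these libraries where they do the work, as an engineer would, in place of code of your own. Each camera call takes 0.05 s, during which the arm holds its last target.

TASK

The flat, rubber-topped carrier plate sits partly under the hood of the strip dispenser and is too wide to grip. Press gently on its top, drag it out by friction towards the front of the machine (the robot's side) and slide it home into the corner, its front edge flush against the front stop and its left edge flush against the left fence; then let go of it. Never press hard on the plate, keep it flat on the deck, and leave the bottle, the tip box and the beaker alone.

Things in the scene. Friction and masses are not known exactly. Their poses are not given: they have to be found in the camera images.
- deck: steel top of the dispenser, 310 x 240 mm. Origin: centre of its upper face, 62 mm above the bench; x points from the front stop to the hood, y to the left fence, z up. Levelled only roughly: it may rise or fall towards the hood by up to 0.02 rad (2 mm in 100 mm); rigid, does not move under load. A low guide, 8 mm high, lies on the right with its inner face at y = -108 mm
- corner (a point): inner corner of front stop and left fence, on the deck's upper face at x = -140, y = +80 mm of the deck, axes as the deck's. Front stop: dark bar along y, 11 mm high, 14 mm thick. Left fence: dark bar along x, 11 mm high, 16 mm thick. Here the plate's front left lower corner belongs
- hood_edge (a point): middle of the upper front edge of the white hood, 32 mm above the deck. The hood covers the deck from x = +50 to +155 mm over its whole width; underside 20 mm above the deck, nozzle caps on top up to 44 mm; sides and back closed
- plate: flat carrier plate: metal base 160 (x) x 120 (y) x 4 mm with a dark rubber-faced laminate (154 x 114 mm) bonded flat on it, no handle. Its top is 6 to 14 mm above the underside, differing each time and not told: feel for it. Origin: centre of the underside; x along the long side, away from the front stop, z up. Starts 60 to 110 mm from the stop, turned by up to 0.1 rad, rear under the hood
- plate_corner (a point): front left lower corner of the plate (80 mm from its origin towards the front stop, 60 mm to the left). 0.55 to 0.95 kg. It slides on the deck with friction of about 0.2; finger tips grip the rubber with about 0.9. A steady press of 8 to 18 N with closed finger tips drags it, over 30 N marks it. Plate, deck and arm are stiff: a millimetre of height is worth many newtons
- bottle: bystander: white plastic bottle, 52 mm across, 110 mm high, standing to the left of the dispenser; origin: centre of its underside
- tip_box: bystander: orange open box with dividers, 110 x 80 x 50 mm, on the bench to the right of the dispenser; origin: centre of its underside
- beaker: bystander: small glass beaker, 60 mm across, 80 mm high, standing to the left of the dispenser; origin: centre of its underside
There are look-alikes about, which are no part of the job. There is more than one size of the plate; the one meant has the size given above.

How it is judged:
By the outcome, as a careful person would: the job done as asked, in the order asked, and still so for the second after the job is handed in, with the robot touching nothing.
It also fails if it takes over 67 s, if anything falls off the work surface, if the arm or the gripper's body presses on something with over 40 N, if the wrist force passes 120 N, or if a joint passes its speed limit or range.

## Working session

There is one attempt and no reset: what is moved stays moved. The work goes in short steps, Python scripts to look and compute and a shell command to move; the robot and the scene stay as the last step left them, time stands still between calls to the robot, and variables do not carry over. Pictures are saved under pics/ and viewed, and the job is handed in when it is done.

```bash
ls; mkdir -p pics; python3 - <<'E'
from plant import sensors,get_image
import cv2,numpy as np,pickle
print(sensors.observe())
for n in ["side","top","wrist"]:
    d=get_image(n); pickle.dump(d,open(f"pics/{n}0.pkl","wb"))
    cv2.imwrite(f"pics/{n}0.png",d["image"][:,:,::-1])
    print(n,{k:v for k,v in d.items() if k not in("image","depth")})
E
```

```text
pics
{'clock': 0.0, 'joints': array([ 1.02948648e+00,  2.07400108e-01,  1.54292662e+00, -5.75409829e-06,
        1.39350406e+00, -1.50497253e-01]), 'joint_velocities': array([ 5.99316420e-05,  5.98532878e-04, -1.24387003e-03,  2.27868631e-03,
       -1.86193729e-03, -1.23712140e-03]), 'tau': array([ 2.25274212e-03, -3.70872724e+01, -2.81421679e+01,  7.00094551e-02,
        3.58204753e-02, -1.63386130e-04]), 'eef_pos': array([0.21863471, 0.53094764, 0.20431508]), 'orientation': array([[-9.24600017e-01,  3.80937647e-01, -1.14836462e-03],
       [ 3.80939235e-01,  9.24598080e-01, -1.92107655e-03],
       [ 3.29965344e-04, -2.21368455e-03, -9.99997495e-01]]), 'wrist_force': array([-0.12983761,  0.13269661,  0.20880909]), 'moment': array([-0.03915256,  0.04503473, -0.01011775]), 'grip_width': 0.09411676275098517}
side {'fovy': 48.260278693654485, 'cx': 316.9260255372512, 'cy': 243.7628081306809, 'eye': array([-0.05353318, -0.91449622,  0.84893207]), 'attitude': array([[ 0.84340079, -0.32248713,  0.4297408 ],
       [-0.53665171, -0.46680517,  0.70292096],
       [-0.02607773, -0.82346523, -0.56676712]])}
top {'fovy': 50.81154606594012, 'cx': 321.4764323612212, 'cy': 237.58256595534914, 'eye': array([ 0.30254161, -0.00861068,  1.25277563]), 'attitude': array([[ 0.01430797, -0.98380156,  0.17868902],
       [-0.99989445, -0.01362664,  0.00503973],
       [-0.00252316, -0.17874227, -0.98389269]])}
wrist {'fovy': 71.76102047306513, 'cx': 322.60413760456123, 'cy': 237.09682491125724, 'mount': array([[-9.62517176e-04, -9.66158892e-01, -2.57945863e-01,
         7.48235231e-02],
       [ 9.99999518e-01, -8.79931057e-04, -4.35608833e-04,
         7.62687986e-04],
       [ 1.93892771e-04, -2.57946158e-01,  9.66159274e-01,
        -1.79180802e-01],
       [ 0.00000000e+00,  0.00000000e+00,  0.00000000e+00,
         1.00000000e+00]])}
```

View pics/top0.png

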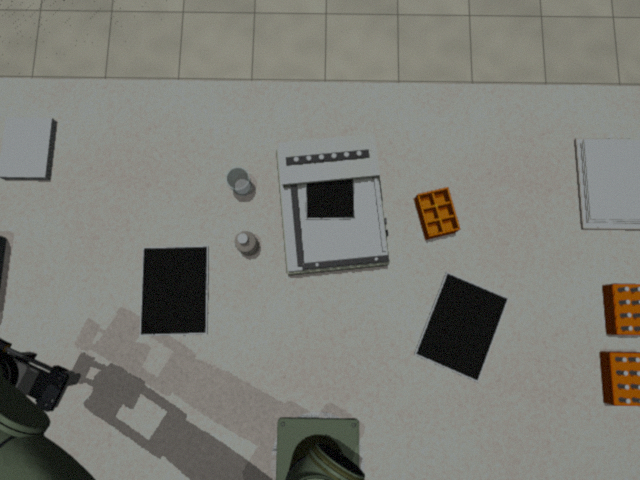

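View pics/side0.png

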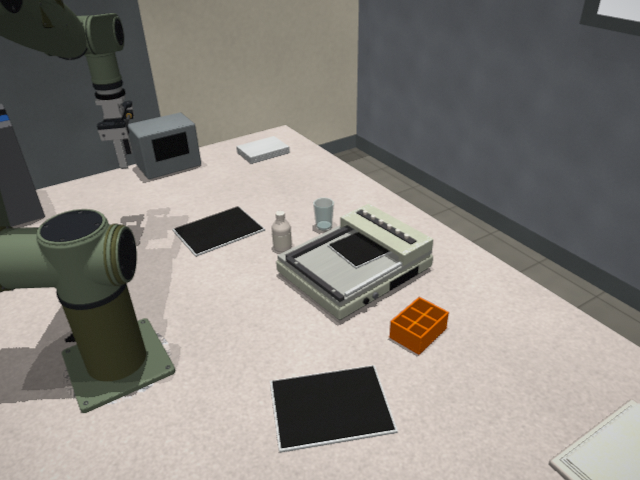

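View pics/wrist0.png

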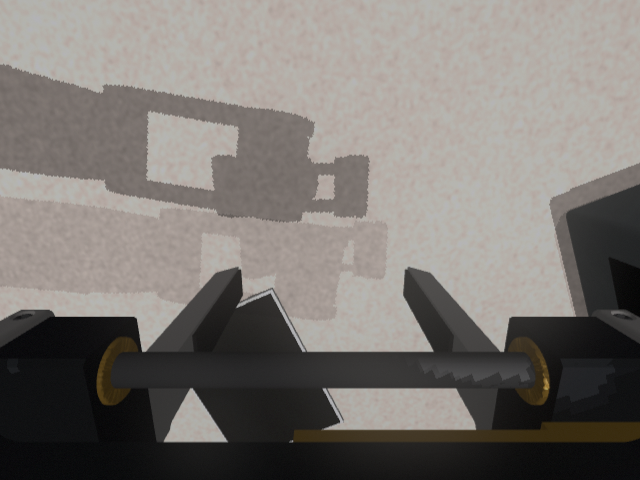

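The top view shows the dispenser at about (335,205) px. Its plate is the dark rectangle around (330,199), with its rear under the hood. The bottle is at (246,243), the beaker at (239,183) and the tip box at (437,214).

```bash
cat > h.py <<'E'
import numpy as np,cv2,pickle
def world(d,u,v,z=None,R=None,p=None):
    f=240/np.tan(np.radians(d["fovy"])/2)
    if "eye" in d: A,e=d["attitude"],d["eye"]
    else:
        M=d["mount"]; A=R@M[:3,:3]; e=p+R@M[:3,3]
    r=np.array([(u-d["cx"])/f,(v-d["cy"])/f,1.0])
    if z is None:
        D=d["depth"][int(round(v)),int(round(u))]; return e+A@r*D
    w=A@r; return e+w*(z-e[2])/w[2]
def cloud(d,R=None,p=None):
    f=240/np.tan(np.radians(d["fovy"])/2)
    if "eye" in d: A,e=d["attitude"],d["eye"]
    else:
        M=d["mount"]; A=R@M[:3,:3]; e=p+R@M[:3,3]
    v,u=np.mgrid[0:480,0:640]; D=d["depth"]
    return (np.stack([(u-d["cx"])/f*D,(v-d["cy"])/f*D,D],-1)@A.T)+e
E
python3 - <<'E'
from h import *
d=pickle.load(open("pics/top0.pkl","rb"))
im=d["image"][120:290,220:400][:,:,::-1]
cv2.imwrite("pics/crop0.png",cv2.resize(im,None,fx=4,fy=3.5,interpolation=cv2.INTER_CUBIC) if 0 else cv2.resize(im,(630,595),interpolation=cv2.INTER_CUBIC))
P=cloud(d)
for n,(u,v) in dict(stopL=(305,262),stopR=(380,258),fence=(296,215),deck=(330,240),deckL=(310,230),deckR=(365,235),deckhi=(365,195),plate=(330,200),hood=(330,170),bench=(270,280)).items(): print(n,P[v,u].round(4))
E
```

```text
stopL [0.4593 0.0358 0.0624]
stopR [ 0.4701 -0.1413  0.0713]
fence [0.5704 0.0591 0.075 ]
deck [ 0.5124 -0.0229  0.0665]
deckL [0.5362 0.0252 0.0655]
deckR [ 0.527  -0.1069  0.0597]
deckhi [ 0.6247 -0.1066  0.065 ]
plate [ 0.6103 -0.0218  0.0679]
hood [ 0.677  -0.0207  0.095 ]
bench [ 0.4215  0.1243 -0.002 ]
```

View pics/crop0.png

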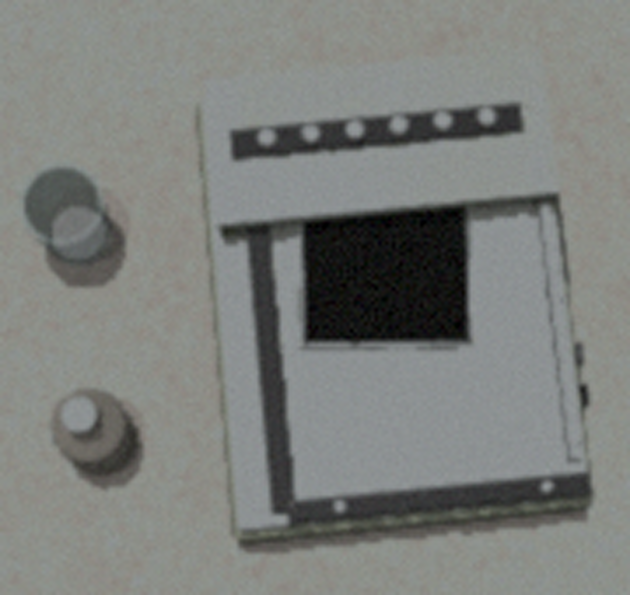

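```bash
cat >> h.py <<'E'
def plan(p,R,tp,yaw,n):
    # target tool x at angle yaw (world), z down; prints total turn about tool z and per-row shifts
    cur=np.arctan2(R[1,0],R[0,0]); dy=(yaw-cur+np.pi)%(2*np.pi)-np.pi
    st=(np.array(tp)-p)/n
    print("turn z per row deg",-np.degrees(dy)/n, "n",n)
    for i in range(n):
        a=cur+dy*i/n
        Ri=np.array([[np.cos(a),np.sin(a),0],[np.sin(a),-np.cos(a),0],[0,0,-1]])
        print((100*Ri.T@st).round(2).tolist())
E
python3 - <<'E'
from h import *
from plant import sensors
s=sensors.observe()
d=pickle.load(open("pics/top0.pkl","rb"))
# stop/fence dark segmentation: line fits
g=d["image"].astype(int).sum(2)/3
# fence line right edge (inner) & stop upper edge
pts=[]
for v in range(190,258,2):
    row=g[v,288:312]; k=np.where(row<110)[0]
    pts.append((v,k.min()+288 if len(k) else None,row.astype(int)[::2].tolist()))
print(pts[0],pts[15],pts[-3])
a=world(d,296,185,.07);b=world(d,303,262,.07);print(a,b,np.arctan2(*(a-b)[[1,0]]))
plan(s["eef_pos"],s["orientation"],[.60,-.02,.26],np.pi+.07,14)
E
```

```text
(190, np.int64(291), [141, 122, 54, 55, 55, 132, 146, 144, 142, 80, 25, 23]) (220, np.int64(293), [142, 148, 137, 65, 56, 51, 116, 146, 141, 134, 133, 131]) (252, np.int64(296), [145, 142, 147, 146, 99, 57, 55, 54, 135, 147, 144, 143])
[0.64609137 0.06108158 0.07      ] [0.45822095 0.04018369 0.07      ] 0.1107802410804327
turn z per row deg -1.8857528910619503 n 14
[-4.02, -2.6, -0.4]
[-3.93, -2.73, -0.4]
[-3.84, -2.86, -0.4]
[-3.74, -2.99, -0.4]
[-3.64, -3.11, -0.4]
[-3.54, -3.23, -0.4]
[-3.43, -3.34, -0.4]
[-3.32, -3.45, -0.4]
[-3.2, -3.56, -0.4]
[-3.08, -3.66, -0.4]
[-2.96, -3.76, -0.4]
[-2.84, -3.86, -0.4]
[-2.71, -3.95, -0.4]
[-2.58, -4.03, -0.4]
```

```bash
python3 -m pendant '[[-4,-2.6,-0.4,0,0,-2,0],[-3.9,-2.7,-0.4,0,0,-2,0],[-3.8,-2.9,-0.4,0,0,-2,0],[-3.7,-3,-0.4,0,0,-2,0],[-3.6,-3.1,-0.4,0,0,-2,0],[-3.5,-3.2,-0.4,0,0,-2,0],[-3.4,-3.3,-0.4,0,0,-2,0],[-3.3,-3.5,-0.4,0,0,-2,0],[-3.2,-3.6,-0.4,0,0,-2,0],[-3.1,-3.7,-0.4,0,0,-2,0],[-3,-3.8,-0.4,0,0,-2,0],[-2.8,-3.9,-0.4,0,0,-2,0]]'
python3 -m pendant '[[-2.7,-4,-0.4,0,0,-2,0],[-2.6,-4,-0.4,0,0,-2,0],[0,0,0,0,0,0,0],[0,0,0,0,0,0,0],[0,0,0,0,0,0,0]]'
python3 - <<'E'
from h import *
from plant import sensors,get_image
s=sensors.observe(); d=get_image("wrist"); pickle.dump((s,d),open("pics/w1.pkl","wb"))
print(s["clock"],s["eef_pos"],s["orientation"],s["wrist_force"],s["joint_velocities"].round(3))
cv2.imwrite("pics/w1.png",d["image"][:,:,::-1])
E
```

```text
clock: 1.35
eef_pos: [0.5494, 0.0601, 0.2534]
orientation: [[-1.0, -0.029, -0.0], [-0.029, 1.0, 0.0], [0.0, 0.0, -1.0]]
wrist_force: [0.5, 0.7, -0.3]
grip_width: 0.0025
clock: 1.85
eef_pos: [0.6045, -0.0146, 0.2609]
orientation: [[-0.995, -0.098, -0.001], [-0.098, 0.995, 0.001], [0.001, 0.001, -1.0]]
wrist_force: [0.4, -0.1, -0.3]
grip_width: 0.0006
1.85 [ 0.60446732 -0.01460599  0.26085809] [[-9.95158473e-01 -9.82721108e-02 -1.48508192e-03]
 [-9.82732789e-02  9.95159195e-01  7.34979822e-04]
 [ 1.40566491e-03  8.77365267e-04 -9.99998627e-01]] [ 0.39036261 -0.1147587  -0.32899164] [ 0.017 -0.015  0.005 -0.003 -0.001 -0.002]
```

View pics/w1.png

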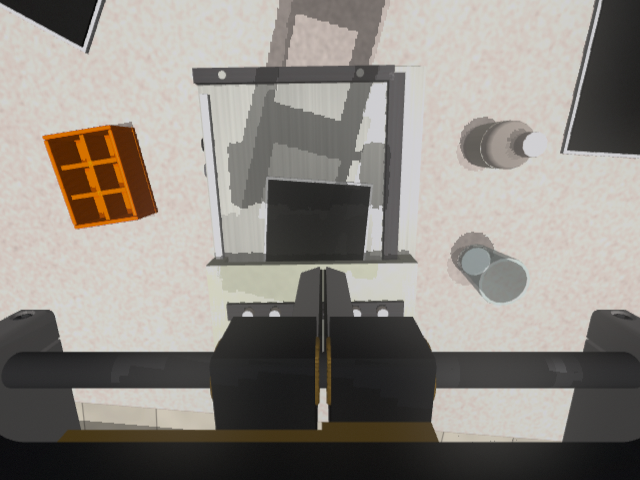

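The wrist view shows:
- The front stop runs along row ~75, from (195,72) to (395,68).
- The left fence is at columns 385-405.
- The plate's front edge runs from (268,180) to (371,187).
- The hood's front edge is at row ~262.

```bash
python3 - <<'E'
from h import *
s,d=pickle.load(open("pics/w1.pkl","rb"))
im=d["image"][55:280,190:430][:,:,::-1]
im=cv2.resize(im,None,fx=2.6,fy=2.6,interpolation=cv2.INTER_CUBIC); cv2.imwrite("pics/w1c.png",im)
P=cloud(d,s["orientation"],s["eef_pos"])
for n,(u,v) in dict(stop=(300,74),deckL=(378,120),deckfront=(310,100),deckR=(240,120),deckback=(240,230),deckbackL=(378,230),plF=(320,195),plB=(320,245),fence=(394,150),hood=(250,285),bench=(440,40)).items(): print(n,P[v-1:v+2,u-1:u+2].reshape(-1,3).mean(0).round(4))
E
```

```text
stop [ 0.4594 -0.0512  0.0719]
deckL [0.4945 0.0355 0.0614]
deckfront [ 0.4817 -0.0394  0.0617]
deckR [ 0.509  -0.1129  0.0612]
deckback [ 0.6313 -0.1086  0.0618]
deckbackL [0.6155 0.0524 0.0622]
plF [ 0.5803 -0.0192  0.0691]
plB [ 0.6382 -0.0137  0.0695]
fence [0.5241 0.0552 0.0722]
hood [ 0.6849 -0.0878  0.0947]
bench [3.926e-01 1.052e-01 2.000e-04]
```

View pics/w1c.png

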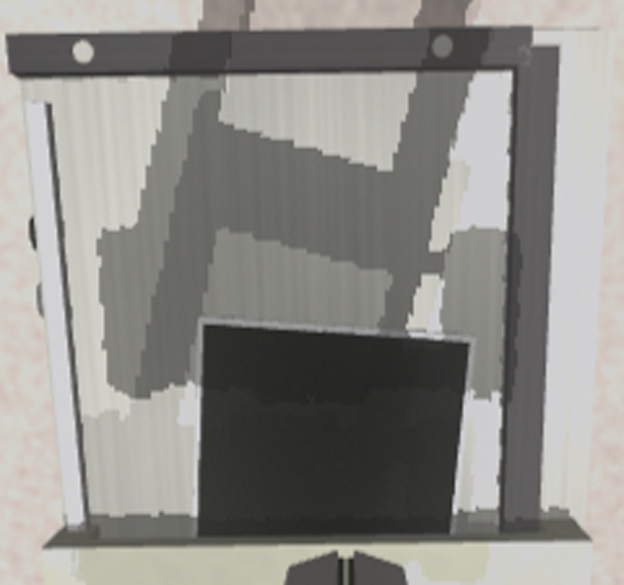

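```bash
python3 - <<'E'
from h import *
s,d=pickle.load(open("pics/w1.pkl","rb"))
R,p=s["orientation"],s["eef_pos"]
P=cloud(d,R,p)
def fit(boxes):
    Q=np.concatenate([P[v0:v1,u0:u1].reshape(-1,3) for u0,u1,v0,v1 in boxes])
    c,*_=np.linalg.lstsq(np.c_[Q[:,:2],np.ones(len(Q))],Q[:,2],rcond=None); e=Q[:,2]-np.c_[Q[:,:2],np.ones(len(Q))]@c
    return c,e.std()
dk,e1=fit([(230,375,95,165),(372,382,95,240),(225,260,95,240)]);pl,e2=fit([(275,360,200,250)])
print("deck",dk,e1,"plate",pl,e2)
q=np.array([.60,-.018,1]);print("deck z",dk@q,"plate z",pl@q)
W=lambda u,v,z:world(d,u,v,z,R,p)
c=W(387.7,80.8,.0615);st=W(205.4,84.6,.0615);fe=W(383.1,255,.062)
print("corner",c,"stop yaw",np.arctan2(-(c-st)[0],(c-st)[1]),"fence yaw",np.arctan2((fe-c)[1],(fe-c)[0]))
a=W(268.8,178.1,.0655);b=W(370.8,186.5,.0655);bb=W(363.8,260,.0655);b2=W(360,260,.0655)
print("plate front R,L",a,b,np.linalg.norm(a-b),"yaw",np.arctan2(-(b-a)[0],(b-a)[1]),"left yaw",np.arctan2((bb-b)[1],(bb-b)[0]))
yaw=.5*(np.arctan2(-(c-st)[0],(c-st)[1])+np.arctan2((fe-c)[1],(fe-c)[0]))
ex=np.array([np.cos(yaw),np.sin(yaw)]);ey=np.array([-ex[1],ex[0]])
for n,x in dict(R=a,L=b).items(): print(n,"rel corner in deck axes mm",1e3*(x-c)[:2]@ex,1e3*(x-c)[:2]@ey)
# hood edge
for u in (230,300): 
    for v in range(240,280,3): print(u,v,P[v,u].round(4), round(1e3*(P[v,u]-c)[:2]@ex-140,1))
E
```

```text
deck [0.01391882 0.02107563 0.05699324] 0.024811607909321503 plate [-0.55163049 -0.03869566  0.40922375] 0.026571605492791354
deck z 0.0649651649763714 plate z 0.07894197678684473
corner [0.4549723  0.04012369 0.0615    ] stop yaw 0.1167814241957037 fence yaw 0.11859726338268443
plate front R,L [ 0.56754866 -0.07783015  0.0655    ] [0.56572322 0.03667434 0.0655    ] 0.11451903708771377 yaw 0.015940760365574402 left yaw 0.03901187808569267
R rel corner in deck axes mm 97.94773513949461 -130.35637662486573
L rel corner in deck axes mm 109.57978999692268 -16.429623158917522
230 240 [ 0.6448 -0.1201  0.0613] 29.7
230 243 [ 0.6481 -0.1197  0.0625] 33.0
230 246 [ 0.6519 -0.1197  0.0623] 36.8
230 249 [ 0.6555 -0.1195  0.0626] 40.4
230 252 [ 0.6596 -0.1197  0.0614] 44.5
230 255 [ 0.6628 -0.1191  0.0632] 47.7
230 258 [ 0.6669 -0.1193  0.0623] 51.7
230 261 [ 0.6706 -0.1191  0.0627] 55.4
230 264 [ 0.665  -0.1126  0.0874] 50.6
230 267 [ 0.666  -0.1108  0.094 ] 51.8
230 270 [ 0.6688 -0.1103  0.0957] 54.7
230 273 [ 0.6726 -0.1104  0.095 ] 58.5
230 276 [ 0.6763 -0.1103  0.0947] 62.1
230 279 [ 0.6799 -0.1103  0.0946] 65.7
300 240 [ 0.6347 -0.0373  0.0685] 29.4
300 243 [ 0.6379 -0.037   0.0698] 32.7
300 246 [ 0.6417 -0.0367  0.0692] 36.5
300 249 [ 0.6451 -0.0364  0.0702] 39.8
300 252 [ 0.6488 -0.0361  0.07  ] 43.5
300 255 [ 0.6524 -0.0358  0.07  ] 47.2
300 258 [ 0.6562 -0.0355  0.07  ] 50.9
300 261 [ 0.6602 -0.0353  0.0691] 54.9
300 264 [ 0.6558 -0.0341  0.0917] 50.7
300 267 [ 0.6583 -0.0338  0.0943] 53.3
300 270 [ 0.6617 -0.0335  0.0945] 56.7
300 273 [ 0.6654 -0.0332  0.0942] 60.3
300 276 [ 0.5969 -0.0269  0.2743] -6.9
300 279 [ 0.5968 -0.0266  0.2788] -7.0
```

```bash
python3 -m pendant '[[-1.3,-0.4,2,0,0,-1.1,0],[-1.3,-0.4,3,0,0,0,0],[0,0,4,0,0,0,0],[0,0,4,0,0,0,0],[0,0,2.5,0,0,0,0],[0,0,1,0,0,0,0],[0,0,0.5,0,0,0,0],[0,0,0,0,0,0,0],[0,0,0,0,0,0,0]]'
python3 - <<'E'
from h import *
from plant import sensors,get_image
s=sensors.observe(); d=get_image("side"); pickle.dump((s,d),open("pics/s2.pkl","wb"))
print(s["eef_pos"],s["orientation"].round(4),s["wrist_force"])
cv2.imwrite("pics/s2.png",cv2.resize(d["image"][190:330,260:450,::-1],(760,560),interpolation=cv2.INTER_CUBIC))
d=get_image("wrist");cv2.imwrite("pics/w2.png",d["image"][:,:,::-1])
E
```

```text
clock: 2.8
eef_pos: [0.6335, -0.0206, 0.0937]
orientation: [[-0.993, -0.117, 0.004], [-0.117, 0.993, -0.001], [-0.004, -0.001, -1.0]]
wrist_force: [0.5, 0.5, 0.2]
grip_width: 0.0003
[ 0.63348358 -0.02063189  0.09366266] [[-9.931e-01 -1.173e-01  3.700e-03]
 [-1.173e-01  9.931e-01 -7.000e-04]
 [-3.600e-03 -1.100e-03 -1.000e+00]] [0.54740315 0.50320699 0.19113552]
```

View pics/s2.png

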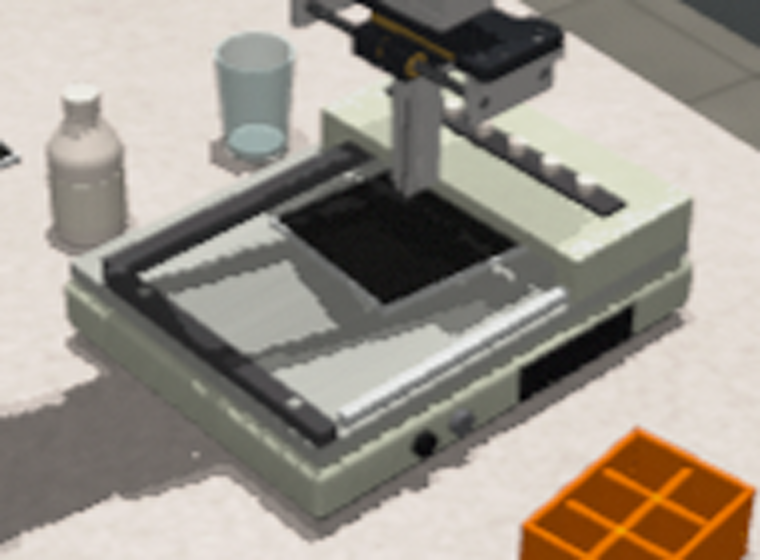

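View pics/w2.png

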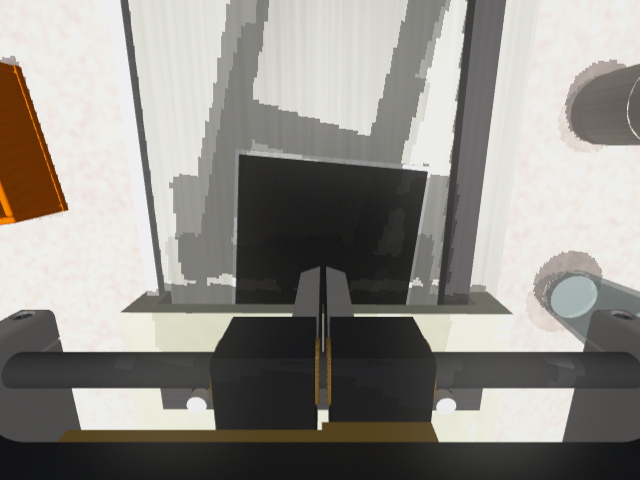

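The fingers are in front of the hood edge, over the middle of the plate. In the wrist view the tips are at about (323,268) and the plate's front corners at (238,152) and (428,168). Next I'll feel for the top.

```bash
python3 -m pendant '[[0,0,0.8,0,0,0,0],[0,0,0.6,0,0,0,0],[0,0,0.2,0,0,0,0],[0,0,0.1,0,0,0,0],[0,0,0,0,0,0,0]]'
python3 -m pendant '[[0,0,0.05,0,0,0,0],[0,0,0.05,0,0,0,0],[0,0,0,0,0,0,0]]'
```

```text
clock: 3.4
eef_pos: [0.6318, -0.0207, 0.074]
orientation: [[-0.993, -0.117, -0.001], [-0.117, 0.993, 0.0], [0.001, 0.0, -1.0]]
wrist_force: [-0.2, -0.3, 0.4]
grip_width: 0.0009
clock: 3.7
eef_pos: [0.6321, -0.0207, 0.0735]
orientation: [[-0.993, -0.117, 0.0], [-0.117, 0.993, -0.0], [-0.0, -0.0, -1.0]]
wrist_force: [0.0, 0.6, 0.1]
grip_width: 0.0003
```

```bash
python3 -m pendant '[[0,0,0.05,0,0,0,0],[0,0,0.05,0,0,0,0],[0,0,0,0,0,0,0]]';python3 -m pendant '[[0,0,0.05,0,0,0,0],[0,0,0.03,0,0,0,0],[0,0,0,0,0,0,0]]'
```

```text
clock: 4.0
eef_pos: [0.6319, -0.0207, 0.0724]
orientation: [[-0.993, -0.117, -0.0], [-0.117, 0.993, 0.0], [0.0, 0.0, -1.0]]
wrist_force: [-0.1, 0.2, -0.3]
grip_width: 0.0007
clock: 4.3
eef_pos: [0.6319, -0.0207, 0.0715]
orientation: [[-0.993, -0.117, -0.0], [-0.117, 0.993, 0.0], [0.0, 0.0, -1.0]]
wrist_force: [0.3, 0.0, -0.2]
grip_width: 0.0003
```

```bash
for i in 1 2 3; do :; done; python3 -m pendant '[[0,0,0.03,0,0,0,0],[0,0,0.02,0,0,0,0],[0,0,0,0,0,0,0]]';python3 -m pendant '[[0,0,0.03,0,0,0,0],[0,0,0,0,0,0,0]]'
```

```text
clock: 4.6
eef_pos: [0.632, -0.0207, 0.0711]
orientation: [[-0.993, -0.117, -0.0], [-0.117, 0.993, -0.0], [0.0, -0.0, -1.0]]
wrist_force: [0.3, -0.0, 1.2]
grip_width: 0.0001
clock: 4.8
eef_pos: [0.632, -0.0207, 0.0708]
orientation: [[-0.993, -0.117, -0.0], [-0.117, 0.993, 0.0], [0.0, 0.0, -1.0]]
wrist_force: [0.2, 0.2, -0.9]
grip_width: 0.0003
```

```bash
python3 -m pendant '[[0,0,0.03,0,0,0,0],[0,0,0,0,0,0,0]]'
```

```text
clock: 5.0
eef_pos: [0.632, -0.0207, 0.0705]
orientation: [[-0.993, -0.117, -0.0], [-0.117, 0.993, 0.0], [0.0, 0.0, -1.0]]
wrist_force: [0.5, -0.0, -0.5]
grip_width: 0.0005
```

```bash
python3 -m pendant '[[0,0,0.03,0,0,0,0],[0,0,0,0,0,0,0]]'
```

```text
clock: 5.2
eef_pos: [0.632, -0.0207, 0.0702]
orientation: [[-0.993, -0.117, -0.0], [-0.117, 0.993, 0.0], [0.0, 0.0, -1.0]]
wrist_force: [0.1, 1.0, -0.3]
grip_width: 0.0002
```

```bash
python3 -m pendant '[[0,0,0.03,0,0,0,0],[0,0,0,0,0,0,0]]'
```

```text
clock: 5.4
eef_pos: [0.632, -0.0207, 0.0699]
orientation: [[-0.993, -0.117, -0.0], [-0.117, 0.993, 0.0], [0.0, 0.0, -1.0]]
wrist_force: [0.0, -0.7, 0.3]
grip_width: 0.0005
```

```bash
python3 -m pendant '[[0,0,0.02,0,0,0,0],[0,0,0,0,0,0,0]]'
```

```text
clock: 5.6
eef_pos: [0.632, -0.0207, 0.0697]
orientation: [[-0.993, -0.117, -0.0], [-0.117, 0.993, -0.0], [0.0, -0.0, -1.0]]
wrist_force: [-0.3, -0.2, 0.2]
grip_width: 0.0003
```

```bash
python3 -m pendant '[[0,0,0.03,0,0,0,0],[0,0,0,0,0,0,0]]'
```

```text
clock: 5.8
eef_pos: [0.632, -0.0207, 0.0696]
orientation: [[-0.993, -0.117, 0.0], [-0.117, 0.993, -0.0], [-0.0, -0.0, -1.0]]
wrist_force: [-0.1, -0.5, 0.8]
grip_width: 0.0002
```

```bash
python3 -m pendant '[[0,0,0.02,0,0,0,0],[0,0,0,0,0,0,0]]'
```

```text
clock: 6.0
eef_pos: [0.6321, -0.0207, 0.0695]
orientation: [[-0.993, -0.117, 0.0], [-0.117, 0.993, -0.0], [-0.0, -0.0, -1.0]]
wrist_force: [-1.6, 0.3, 1.9]
grip_width: 0.0005
```

```bash
python3 -m pendant '[[0,0,0.02,0,0,0,0],[0,0,0,0,0,0,0]]'
```

```text
clock: 6.2
eef_pos: [0.6321, -0.0207, 0.0695]
orientation: [[-0.993, -0.117, 0.0], [-0.117, 0.993, -0.0], [-0.0, -0.0, -1.0]]
wrist_force: [-0.9, 0.3, 3.2]
grip_width: 0.0007
```

```bash
python3 -m pendant '[[0,0,0.02,0,0,0,0],[0,0,0,0,0,0,0]]'
```

```text
clock: 6.4
eef_pos: [0.6321, -0.0207, 0.0695]
orientation: [[-0.993, -0.117, 0.0], [-0.117, 0.993, -0.0], [-0.0, -0.0, -1.0]]
wrist_force: [-1.7, 1.0, 5.0]
grip_width: 0.0003
```

```bash
python3 -m pendant '[[0,0,0.04,0,0,0,0],[0,0,0,0,0,0,0]]'
```

```text
clock: 6.6
eef_pos: [0.6321, -0.0207, 0.0695]
orientation: [[-0.993, -0.117, 0.0], [-0.117, 0.993, -0.0], [-0.0, -0.0, -1.0]]
wrist_force: [-3.8, 0.6, 6.2]
grip_width: 0.0005
```

```bash
python3 -m pendant '[[0,0,0.04,0,0,0,0],[0,0,0,0,0,0,0],[0,0,0,0,0,0,0]]'
```

```text
clock: 6.9
eef_pos: [0.6321, -0.0207, 0.0695]
orientation: [[-0.993, -0.117, 0.0], [-0.117, 0.993, -0.0], [-0.0, -0.0, -1.0]]
wrist_force: [-4.2, -0.4, 9.5]
grip_width: 0.0002
```

```bash
python3 -m pendant '[[0.1,0,0.03,0,0,0,0],[0.1,0,0,0,0,0,0],[0.2,0,0,0,0,0,0],[0,0,0,0,0,0,0]]'
```

```text
clock: 7.3
eef_pos: [0.6304, -0.0212, 0.0695]
orientation: [[-0.993, -0.117, 0.006], [-0.117, 0.993, -0.0], [-0.006, -0.001, -1.0]]
wrist_force: [2.3, 0.7, 5.8]
grip_width: 0.0002
```

```bash
python3 -m pendant '[[0.2,0,0.01,0,0,0,0],[0.2,0,0,0,0,0,0],[0.2,0,0,0,0,0,0],[0,0,0,0,0,0,0]]'
```

```text
clock: 7.7
eef_pos: [0.6245, -0.0223, 0.0694]
orientation: [[-0.993, -0.117, 0.006], [-0.117, 0.993, -0.001], [-0.006, -0.002, -1.0]]
wrist_force: [1.6, -0.1, 5.9]
grip_width: 0.0003
```

```bash
python3 -m pendant '[[0.1,0,0.04,0,0,0,0],[0.3,0,0.03,0,0,0,0],[0.3,0,0,0,0,0,0],[0.3,0,0,0,0,0,0]]'
```

```text
clock: 8.1
eef_pos: [0.6157, -0.0236, 0.0694]
orientation: [[-0.993, -0.117, 0.008], [-0.117, 0.993, -0.001], [-0.008, -0.002, -1.0]]
wrist_force: [3.9, 0.7, 6.5]
grip_width: 0.0009
```

```bash
python3 -m pendant '[[0.3,0,0,0,0,0,0],[0.3,0,0,0,0,0,0],[0.3,0,0,0,0,0,0]]'
python3 - <<'E'
from h import *
from plant import sensors,get_image
s=sensors.observe(); d=get_image("wrist"); pickle.dump((s,d),open("pics/w3.pkl","wb"))
cv2.imwrite("pics/w3.png",d["image"][:,:,::-1])
E
```

```text
clock: 8.4
eef_pos: [0.6067, -0.0246, 0.0693]
orientation: [[-0.993, -0.117, 0.008], [-0.117, 0.993, -0.001], [-0.008, -0.002, -1.0]]
wrist_force: [3.9, 0.1, 6.3]
grip_width: 0.0005
```

View pics/w3.png

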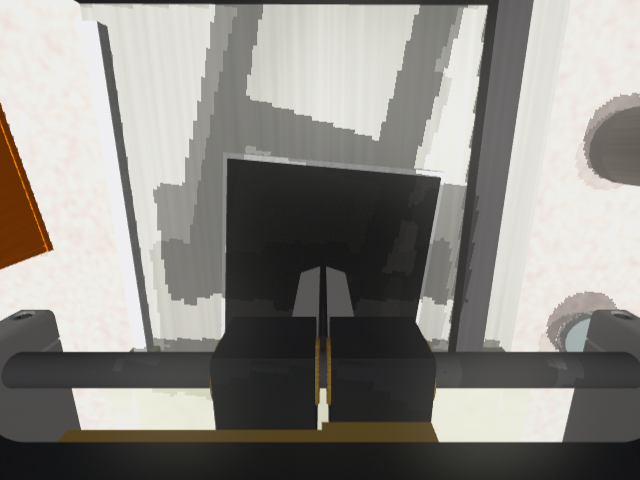

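```bash
python3 -m pendant '[[0.3,0,0.04,0,0,0,0],[0.4,0.1,0,0,0,0,0],[0.4,0.1,0,0,0,0,0],[0.4,0.1,0,0,0,0,0]]'
```

```text
clock: 8.85
eef_pos: [0.5918, -0.0238, 0.0692]
orientation: [[-0.993, -0.117, 0.009], [-0.117, 0.993, -0.002], [-0.009, -0.003, -1.0]]
wrist_force: [3.1, -1.3, 7.2]
grip_width: 0.0006
```

```bash
python3 -m pendant '[[0.4,0.1,0,0,0,0,0],[0.4,0.1,0,0,0,0,0],[0.4,0.1,0,0,0,0,0],[0.4,0.1,0,0,0,0,0]]'
```

```text
clock: 9.25
eef_pos: [0.5754, -0.0217, 0.0691]
orientation: [[-0.993, -0.117, 0.009], [-0.117, 0.993, -0.002], [-0.008, -0.003, -1.0]]
wrist_force: [2.7, -0.8, 7.9]
grip_width: 0.0007
```

```bash
python3 -m pendant '[[0.4,0.1,0.02,0,0,0,0],[0.4,0.1,0,0,0,0,0],[0.4,0.1,0.01,0,0,0,0],[0.4,0,0,0,0,0,0],[0.4,0,0,0,0,0,0],[0.4,0,0,0,0,0,0]]'
python3 - <<'E'
from h import *
from plant import sensors,get_image
s=sensors.observe(); d=get_image("wrist"); pickle.dump((s,d),open("pics/w4.pkl","wb"))
cv2.imwrite("pics/w4.png",d["image"][:,:,::-1])
d=get_image("top");pickle.dump(d,open("pics/t4.pkl","wb"))
cv2.imwrite("pics/t4.png",cv2.resize(d["image"][150:290,240:400,::-1],(640,560),interpolation=cv2.INTER_CUBIC))
E
```

```text
clock: 9.85
eef_pos: [0.5515, -0.0213, 0.0689]
orientation: [[-0.993, -0.117, 0.009], [-0.117, 0.993, -0.001], [-0.009, -0.002, -1.0]]
wrist_force: [3.1, 0.3, 8.4]
grip_width: 0.0003
```

View pics/w4.png

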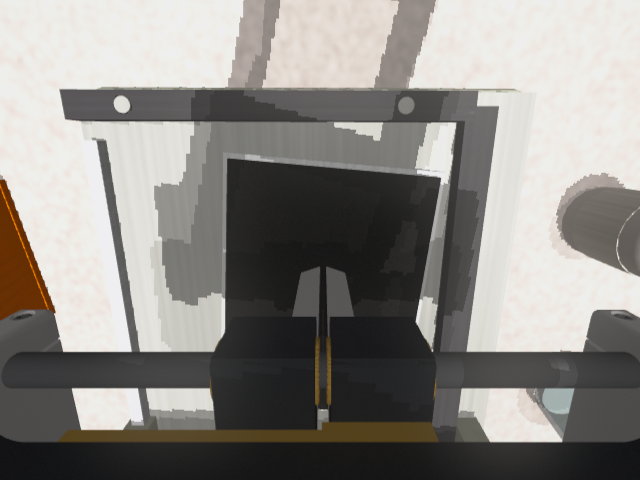

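View pics/t4.png

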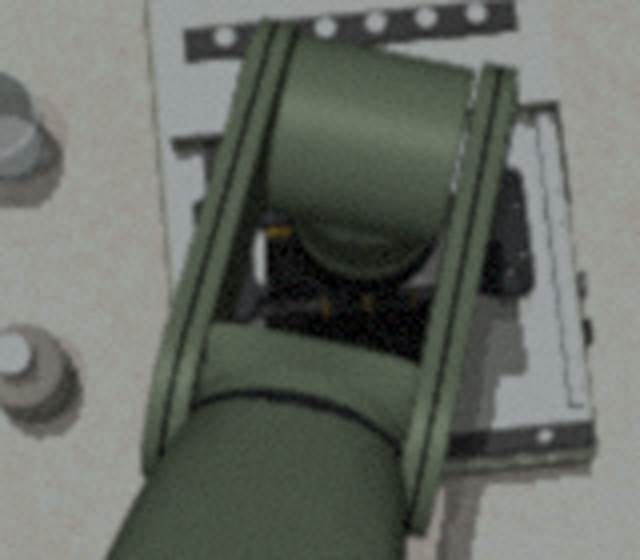

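```bash
cat >> h.py <<'E'
C=np.array([.4550,.0401]); YAW=.1175
EX=np.array([np.cos(YAW),np.sin(YAW)]);EY=np.array([-EX[1],EX[0]])
def dk(x): x=(np.asarray(x)[:2]-C)*1e3; return (x@EX).round(1),(x@EY).round(1)
E
python3 - <<'E'
from h import *
s,d=pickle.load(open("pics/w4.pkl","rb"))
R,p=s["orientation"],s["eef_pos"]
W=lambda u,v,z:world(d,u,v,z,R,p)
cv2.imwrite("pics/w4c.png",cv2.resize(d["image"][85:285,200:480,::-1],None,fx=2.8,fy=2.8,interpolation=cv2.INTER_CUBIC))
for n,(u,v,z) in dict(R=(226,154,.0655),L=(441,176,.0655),rubR=(228,159,.069),rubL=(439,178,.069),corner=(457,122,.0615),stopR=(100,122,.0615),tcp=(323,266,.069)).items(): print(n,W(u,v,z).round(4),dk(W(u,v,z)))
print("tcp",dk(p))
E
```

```text
R [ 0.4862 -0.0801  0.0655] (np.float64(16.9), np.float64(-123.1))
L [0.4843 0.0359 0.0655] (np.float64(28.6), np.float64(-7.6))
rubR [ 0.4884 -0.078   0.069 ] (np.float64(19.3), np.float64(-121.2))
rubL [0.4853 0.0338 0.069 ] (np.float64(29.3), np.float64(-9.8))
corner [0.4558 0.0398 0.0615] (np.float64(0.7), np.float64(-0.4))
stopR [ 0.4776 -0.1484  0.0615] (np.float64(0.4), np.float64(-189.9))
tcp [ 0.5418 -0.0216  0.069 ] (np.float64(79.0), np.float64(-71.5))
tcp (np.float64(88.6), np.float64(-72.3))
```

View pics/w4c.png

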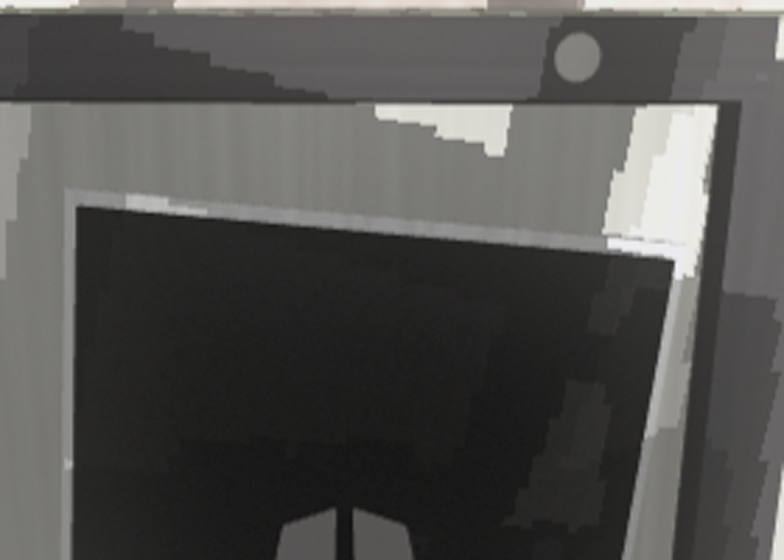

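```bash
python3 -m pendant '[[0.3,0,0.03,0,0,0,0],[0.3,0,0,0,0,0,0],[0.3,0,0,0,0,0,0],[0.3,0,0,0,0,0,0]]'
```

```text
clock: 10.35
eef_pos: [0.5399, -0.0228, 0.0688]
orientation: [[-0.993, -0.117, 0.01], [-0.117, 0.993, -0.002], [-0.01, -0.003, -1.0]]
wrist_force: [4.1, 0.4, 9.1]
grip_width: 0.0005
```

```bash
python3 -m pendant '[[0.2,0,0,0,0,0,0],[0.2,0,0,0,0,0,0]]'
```

```text
clock: 10.55
eef_pos: [0.5359, -0.0232, 0.0688]
orientation: [[-0.993, -0.117, 0.01], [-0.117, 0.993, -0.002], [-0.01, -0.003, -1.0]]
wrist_force: [3.7, 0.6, 8.3]
grip_width: 0.0005
```

```bash
python3 -m pendant '[[0.2,0,0,0,0,0,0],[0.1,0,0,0,0,0,0]]'
```

```text
clock: 10.75
eef_pos: [0.5338, -0.0234, 0.0688]
orientation: [[-0.993, -0.116, 0.012], [-0.116, 0.993, -0.001], [-0.012, -0.003, -1.0]]
wrist_force: [5.9, 1.4, 7.0]
grip_width: 0.0002
```

```bash
python3 -m pendant '[[0.1,0,0,0,0,0,0],[0.1,0,0,0,0,0,0]]'
```

```text
clock: 10.95
eef_pos: [0.5319, -0.0236, 0.0688]
orientation: [[-0.993, -0.116, 0.012], [-0.116, 0.993, -0.001], [-0.012, -0.003, -1.0]]
wrist_force: [5.4, 0.9, 6.0]
grip_width: 0.0004
```

```bash
python3 -m pendant '[[0,0,0.05,0,0,0,0],[0,0,0.03,0,0,0,0],[0.1,0,0,0,0,0,0]]'
```

```text
clock: 11.25
eef_pos: [0.5317, -0.0237, 0.0688]
orientation: [[-0.993, -0.116, 0.013], [-0.116, 0.993, -0.001], [-0.013, -0.003, -1.0]]
wrist_force: [7.0, 2.2, 8.8]
grip_width: 0.0007
```

```bash
python3 -m pendant '[[0.1,0,0.02,0,0,0,0],[0.1,0,0.02,0,0,0,0]]'
python3 - <<'E'
from h import *
from plant import sensors,get_image
s=sensors.observe(); d=get_image("wrist"); pickle.dump((s,d),open("pics/w5.pkl","wb"))
cv2.imwrite("pics/w5.png",cv2.resize(d["image"][85:285,190:470,::-1],None,fx=2.8,fy=2.8,interpolation=cv2.INTER_CUBIC))
E
```

```text
clock: 11.45
eef_pos: [0.5306, -0.024, 0.0687]
orientation: [[-0.993, -0.116, 0.015], [-0.116, 0.993, -0.001], [-0.015, -0.003, -1.0]]
wrist_force: [6.5, 1.7, 9.2]
grip_width: 0.0004
```

View pics/w5.png

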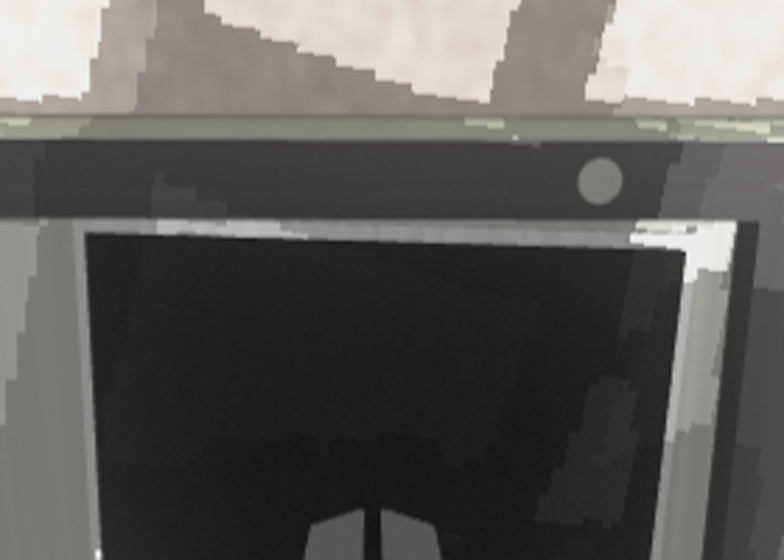

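The right front corner is against the stop and the plate is squaring up. The front rim runs from (80,218) to (690,237) in the crop, so about 0.03 rad remains. I'll keep pushing.

```bash
python3 -m pendant '[[0.1,0,0.02,0,0,0,0],[0.1,0,0.02,0,0,0,0]]'
```

```text
clock: 11.7
eef_pos: [0.5293, -0.0244, 0.0687]
orientation: [[-0.993, -0.116, 0.017], [-0.116, 0.993, -0.002], [-0.016, -0.004, -1.0]]
wrist_force: [8.5, 1.8, 9.9]
grip_width: 0.0006
```

```bash
python3 -m pendant '[[0.1,0,0.02,0,0,0,0],[0.1,0,0.02,0,0,0,0],[0,0,0,0,0,0,0]]'
python3 - <<'E'
from h import *
from plant import sensors,get_image
s=sensors.observe(); d=get_image("wrist"); pickle.dump((s,d),open("pics/w6.pkl","wb"))
cv2.imwrite("pics/w6.png",cv2.resize(d["image"][85:285,190:470,::-1],None,fx=2.8,fy=2.8,interpolation=cv2.INTER_CUBIC))
E
```

```text
clock: 12.0
eef_pos: [0.5283, -0.0246, 0.0688]
orientation: [[-0.993, -0.116, 0.019], [-0.116, 0.993, -0.002], [-0.019, -0.004, -1.0]]
wrist_force: [9.3, 2.0, 10.7]
grip_width: 0.0005
```

View pics/w6.png

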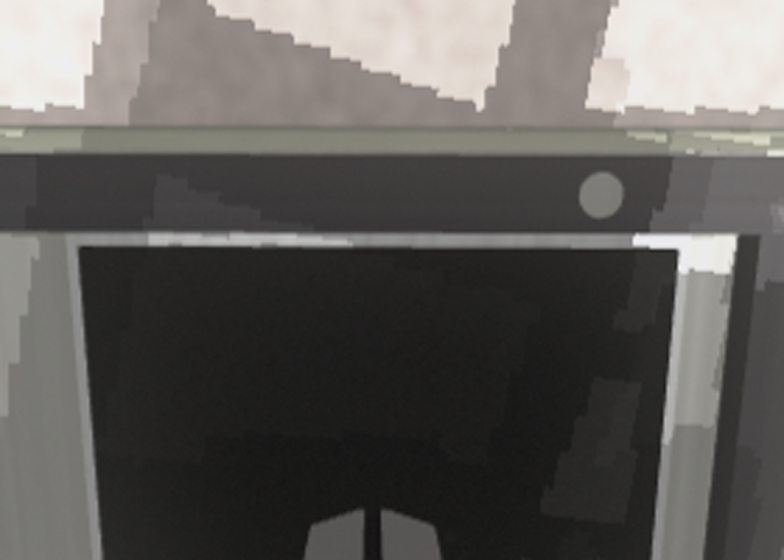

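```bash
python3 -m pendant '[[-0.1,0,0,0,0,0,0],[-0.1,0.1,0,0,0,0,0],[0,0.1,0,0,0,0,0]]'
```

```text
clock: 12.35
eef_pos: [0.5284, -0.0244, 0.0687]
orientation: [[-0.993, -0.117, 0.015], [-0.117, 0.993, -0.006], [-0.014, -0.007, -1.0]]
wrist_force: [3.9, -5.0, 13.2]
grip_width: 0.0006
```

```bash
python3 -m pendant '[[0,0.1,0,0,0,0,0],[0,0.1,0,0,0,0,0],[0,0,0,0,0,0,0]]'
```

```text
clock: 12.65
eef_pos: [0.5282, -0.0228, 0.0687]
orientation: [[-0.993, -0.117, 0.015], [-0.117, 0.993, -0.006], [-0.014, -0.008, -1.0]]
wrist_force: [3.9, -5.5, 13.6]
grip_width: 0.0003
```

```bash
python3 -m pendant '[[0,0.15,0,0,0,0,0],[0,0.15,0,0,0,0,0],[0,0,0,0,0,0,0]]'
```

```text
clock: 12.95
eef_pos: [0.5279, -0.0198, 0.0687]
orientation: [[-0.993, -0.117, 0.015], [-0.117, 0.993, -0.006], [-0.014, -0.008, -1.0]]
wrist_force: [5.0, -4.2, 13.1]
grip_width: 0.001
```

```bash
python3 -m pendant '[[0,0.1,0,0,0,0,0],[0,0.1,0,0,0,0,0],[0,0,0,0,0,0,0]]'
python3 - <<'E'
from h import *
from plant import sensors,get_image
s=sensors.observe(); d=get_image("wrist"); pickle.dump((s,d),open("pics/w7.pkl","wb"))
cv2.imwrite("pics/w7.png",cv2.resize(d["image"][85:285,190:470,::-1],None,fx=2.8,fy=2.8,interpolation=cv2.INTER_CUBIC))
E
```

```text
clock: 13.25
eef_pos: [0.5276, -0.0179, 0.0687]
orientation: [[-0.993, -0.117, 0.015], [-0.117, 0.993, -0.006], [-0.014, -0.008, -1.0]]
wrist_force: [4.5, -5.0, 12.8]
grip_width: 0.0007
```

View pics/w7.png

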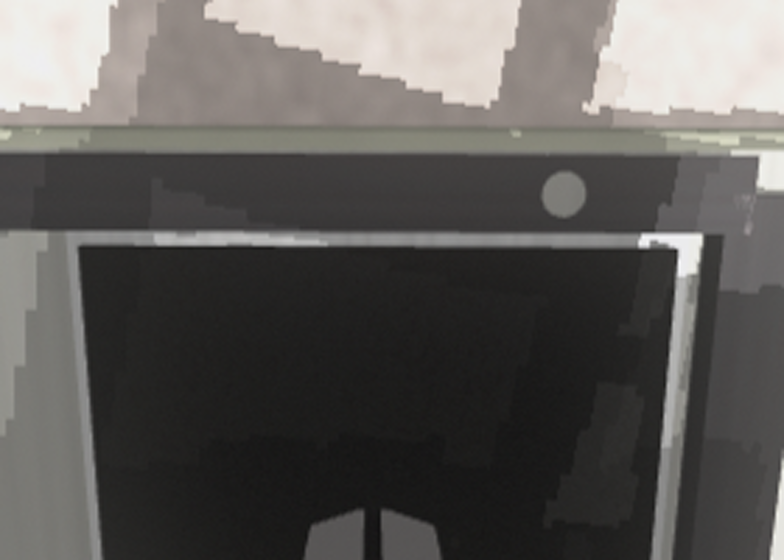

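```bash
python3 -m pendant '[[0,0.1,0,0,0,0,0],[0,0.1,0,0,0,0,0],[0,0,0,0,0,0,0]]'
```

```text
clock: 13.6
eef_pos: [0.5274, -0.0159, 0.0687]
orientation: [[-0.993, -0.117, 0.015], [-0.117, 0.993, -0.006], [-0.014, -0.008, -1.0]]
wrist_force: [5.1, -4.1, 11.7]
grip_width: 0.0003
```

```bash
python3 -m pendant '[[0,0.1,0,0,0,0,0],[0,0,0,0,0,0,0]]'
```

```text
clock: 13.8
eef_pos: [0.5273, -0.0149, 0.0687]
orientation: [[-0.993, -0.117, 0.015], [-0.117, 0.993, -0.006], [-0.014, -0.008, -1.0]]
wrist_force: [4.8, -5.0, 13.1]
grip_width: 0.0005
```

```bash
python3 -m pendant '[[0,0.1,0,0,0,0,0],[0,0,0,0,0,0,0]]'
```

```text
clock: 14.0
eef_pos: [0.5272, -0.0141, 0.0687]
orientation: [[-0.993, -0.117, 0.015], [-0.117, 0.993, -0.006], [-0.014, -0.008, -1.0]]
wrist_force: [4.4, -5.1, 13.1]
grip_width: 0.0003
```

```bash
python3 -m pendant '[[0,0.1,0,0,0,0,0],[0,0,0,0,0,0,0]]'
```

```text
clock: 14.2
eef_pos: [0.5272, -0.014, 0.0687]
orientation: [[-0.993, -0.117, 0.015], [-0.118, 0.993, -0.008], [-0.014, -0.01, -1.0]]
wrist_force: [4.8, -7.4, 12.6]
grip_width: 0.0002
```

```bash
python3 -m pendant '[[0,0.1,0,0,0,0,0],[0,0,0,0,0,0,0]]'
python3 - <<'E'
from h import *
from plant import sensors,get_image
s=sensors.observe(); d=get_image("wrist"); pickle.dump((s,d),open("pics/w8.pkl","wb"))
cv2.imwrite("pics/w8.png",cv2.resize(d["image"][85:285,190:470,::-1],None,fx=2.8,fy=2.8,interpolation=cv2.INTER_CUBIC))
E
```

```text
clock: 14.4
eef_pos: [0.5271, -0.0137, 0.0687]
orientation: [[-0.993, -0.118, 0.015], [-0.118, 0.993, -0.009], [-0.014, -0.011, -1.0]]
wrist_force: [5.2, -9.6, 12.3]
grip_width: 0.0002
```

View pics/w8.png

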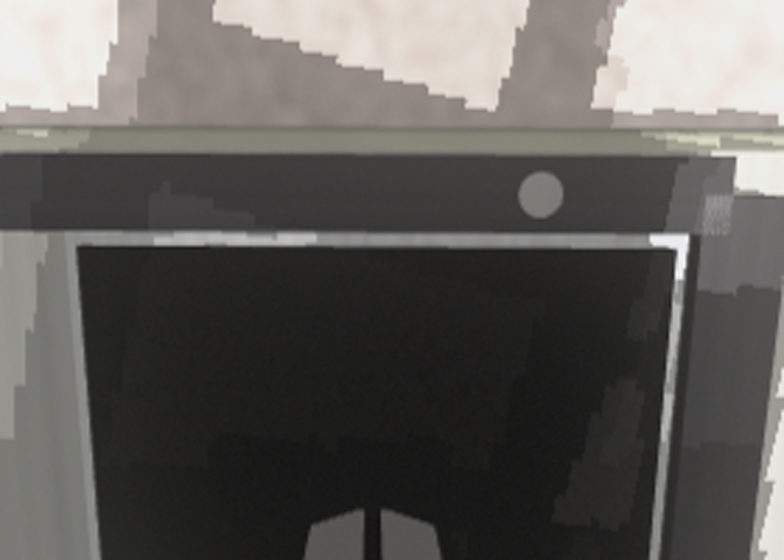

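```bash
python3 -m pendant '[[0.1,-0.1,0,0,0,0,0],[0.1,0,0.02,0,0,0,0],[0.1,0,0.02,0,0,0,0],[0,0,0,0,0,0,0]]'
```

```text
clock: 14.85
eef_pos: [0.5262, -0.0134, 0.0687]
orientation: [[-0.993, -0.117, 0.02], [-0.117, 0.993, -0.006], [-0.019, -0.008, -1.0]]
wrist_force: [9.0, -4.9, 9.8]
grip_width: 0.0007
```

```bash
python3 -m pendant '[[0.1,0,0.02,0,0,0,0],[0,0,0,0,0,0,0]]'
```

```text
clock: 15.05
eef_pos: [0.5257, -0.0132, 0.0687]
orientation: [[-0.993, -0.116, 0.021], [-0.117, 0.993, -0.006], [-0.02, -0.008, -1.0]]
wrist_force: [10.2, -4.9, 10.2]
grip_width: 0.0007
```

```bash
python3 -m pendant '[[0,0,-0.1,0,0,0,0],[0,0,-0.2,0,0,0,0],[0,0,-0.5,0,0,0,0],[0,0,-2,0,0,0,0],[-0.5,0,-4,0,0,0,0],[-2,0,-4,0,0,0,0],[-3,0,-4,0,0,0,0],[0,0,-2,0,0,0,0],[0,0,0,0,0,0,0],[0,0,0,0,0,0,0],[0,0,0,0,0,0,0]]'
python3 - <<'E'
from h import *
from plant import sensors,get_image
s=sensors.observe(); d=get_image("wrist"); pickle.dump((s,d),open("pics/w9.pkl","wb"))
print(s["eef_pos"],s["joint_velocities"].round(3))
cv2.imwrite("pics/w9.png",d["image"][:,:,::-1])
E
```

```text
clock: 16.15
eef_pos: [0.568, -0.0034, 0.2281]
orientation: [[-0.993, -0.117, -0.006], [-0.117, 0.993, 0.001], [0.006, 0.002, -1.0]]
wrist_force: [-0.4, 0.6, -1.4]
grip_width: 0.0002
[ 0.56803101 -0.00343543  0.22810102] [-0.002 -0.    -0.002 -0.001 -0.001 -0.   ]
```

View pics/w9.png

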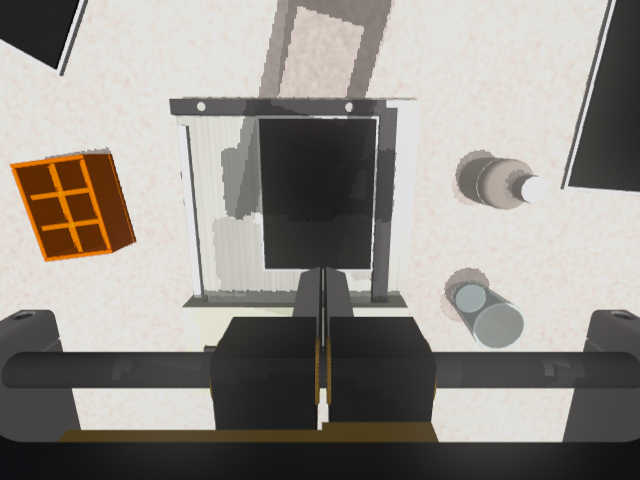

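```bash
python3 - <<'E'
from h import *
s,d=pickle.load(open("pics/w9.pkl","rb"))
im=d["image"][:,:,::-1]
a=cv2.resize(im[95:145,250:410],None,fx=5,fy=5,interpolation=cv2.INTER_CUBIC)
b=cv2.resize(im[140:280,350:410],None,fx=2.5,fy=2.5,interpolation=cv2.INTER_CUBIC)
cv2.imwrite("pics/w9a.png",a)
b=cv2.resize(im[110:280,340:410],None,fx=3.5,fy=3.5,interpolation=cv2.INTER_CUBIC); cv2.imwrite("pics/w9b.png",b)
E
```

```text
(no output)
```

View pics/w9a.png

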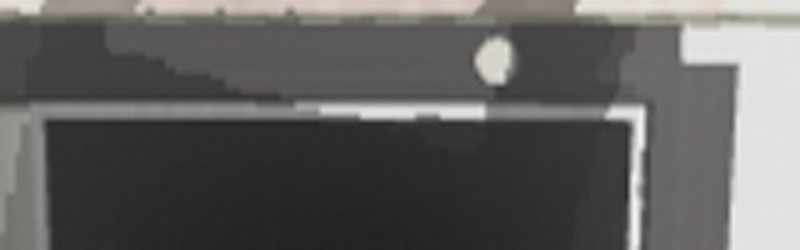

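View pics/w9b.png

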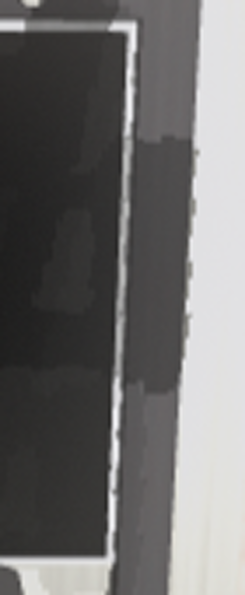

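```bash
python3 -m pendant '[[-4,1,0,0,0,0,0],[-4,1,1,0,0,0,0],[-1.8,1,3,0,0,0,0],[0,0,3,0,0,0,0],[0,0,2,0,0,0,0],[0,0,0,0,0,0,0],[0,0,0,0,0,0,0],[0,0,0,0,0,0,0]]'
python3 - <<'E'
from h import *
from plant import sensors,get_image
s=sensors.observe(); d=get_image("wrist"); pickle.dump((s,d),open("pics/w10.pkl","wb"))
print(s["eef_pos"],s["joint_velocities"].round(3))
im=d["image"][:,:,::-1]
cv2.imwrite("pics/w10.png",im)
cv2.imwrite("pics/w10a.png",cv2.resize(im[30:280,280:400],None,fx=2.4*1,fy=2.4,interpolation=cv2.INTER_CUBIC))
E
```

```text
clock: 17.0
eef_pos: [0.6651, 0.0373, 0.1428]
orientation: [[-0.993, -0.117, 0.002], [-0.117, 0.993, -0.0], [-0.002, -0.0, -1.0]]
wrist_force: [-0.0, -0.2, 0.2]
grip_width: 0.0006
[0.66509765 0.03726375 0.14275456] [-0.    -0.015 -0.012 -0.001 -0.002  0.001]
```

View pics/w10.png

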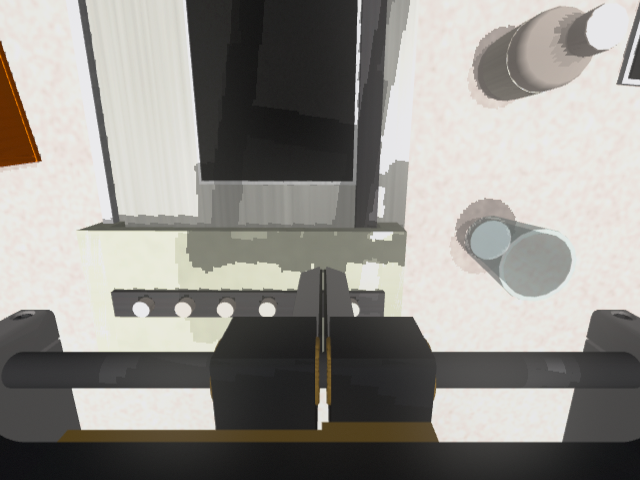

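```bash
python3 - <<'E'
from h import *
s,d=pickle.load(open("pics/w10.pkl","rb"))
im=d["image"][:,:,::-1]
cv2.imwrite("pics/w10a.png",cv2.resize(im[110:230,320:400],None,fx=5,fy=5,interpolation=cv2.INTER_CUBIC))
cv2.imwrite("pics/w10b.png",cv2.resize(im[0:115,320:400],None,fx=5,fy=5,interpolation=cv2.INTER_CUBIC))
g=im.astype(int).mean(2)
for v in (10,50,90,120,150,175,190,205): print(v,g[v,345:372].astype(int).tolist())
E
```

```text
10 [43, 43, 43, 43, 44, 44, 43, 44, 44, 46, 45, 46, 112, 222, 228, 228, 101, 73, 83, 83, 84, 82, 84, 83, 85, 86, 87]
50 [44, 43, 44, 44, 44, 45, 45, 47, 47, 48, 47, 178, 226, 157, 143, 78, 74, 83, 84, 83, 83, 84, 85, 86, 87, 87, 66]
90 [43, 44, 44, 44, 44, 45, 46, 46, 48, 49, 179, 226, 229, 229, 94, 84, 86, 86, 63, 61, 62, 62, 63, 64, 64, 65, 64]
120 [45, 44, 46, 46, 45, 46, 47, 47, 48, 100, 223, 229, 155, 74, 60, 62, 61, 60, 61, 62, 63, 63, 65, 65, 64, 65, 65]
150 [40, 40, 41, 42, 41, 42, 44, 44, 83, 138, 140, 139, 79, 60, 61, 60, 61, 62, 64, 64, 65, 65, 65, 65, 65, 66, 66]
175 [44, 43, 45, 44, 45, 46, 47, 46, 134, 139, 138, 97, 61, 63, 62, 63, 62, 64, 65, 65, 66, 64, 65, 66, 67, 67, 67]
190 [117, 118, 119, 120, 119, 118, 116, 117, 118, 117, 85, 56, 63, 63, 64, 64, 64, 64, 66, 66, 67, 66, 66, 66, 67, 74, 76]
205 [116, 117, 118, 118, 119, 117, 116, 118, 117, 117, 73, 60, 65, 66, 65, 65, 65, 66, 67, 67, 66, 67, 67, 75, 75, 76, 76]
```

View pics/w10a.png

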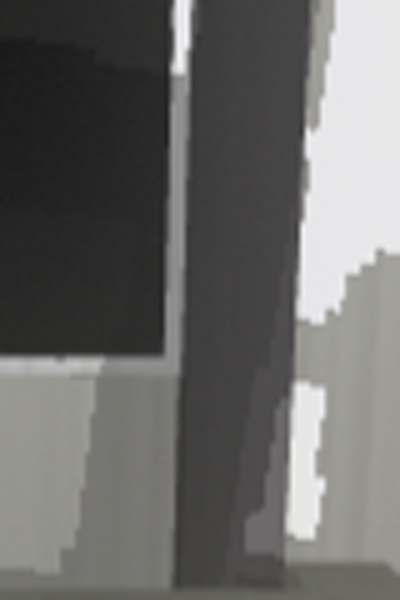

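Both edges look flush. In the last views the rim between rubber and bar is about 3 to 3.5 mm along both the fence and the stop, against the 3 mm expected, and no deck shows between the plate and either bar. The arm is clear of everything, so I'm handing in.

```bash
python3 -c "
from plant import workorder,sensors
print(workorder.close_job()); print(sensors.observe()['clock'])"
```

```text
the job is handed in; nothing more can be done
None
the job is handed in; nothing more can be done
```

The carrier plate is home in the corner, and I handed the job in at about 17 s of the 67 s allowed. It reports no verdict, so the results below come from my own camera and force checks.

- **Press and drag:** I felt for the plate's top and found it at z = 69.5 mm, about 8 mm above the deck. I then dragged the plate out with the fingers closed. Press readings stayed at or below about 14 N, taken at the end of each short move; they ran at about 6 to 8 N early in the drag, slightly under the stated 8 N, but the plate did not slip.
- **Seating:** The stop squared up the roughly 0.1 rad skew. I then slid the plate left to the fence and gave it a last push against the stop before lifting straight off.
- **Last checks:** The visible metal rim was about 3.5 mm wide at both ends of the front edge, and nearly even along the left edge. The rim should show 3 mm, and the pictures resolve to about 1 mm. No deck showed between the plate and either bar. The bottle, tip box and beaker were not touched. The arm was clear of everything, about 35 mm above the nozzle caps, with no force on the wrist.
- **Disagreement:** My first measurement of the plate's width came out at 114.5 mm instead of 120 mm, because I had picked points near the rubber's edge rather than the base's. Nothing depended on that figure.

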